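Start the gas forge in the safe order

ROBOT

A 6-joint arm with a two-finger parallel gripper is mounted at the origin on the work surface. World frame = base frame: x ahead of the robot, y to its left, z up, the work surface at z = 0. Lengths are in mm, angles in rad, forces in N, time in s.
With the tool pointing down it reaches from about 275 to 825 mm from the base axis. Payload 4.9 kg.
Tool frame: the origin (TCP) lies at the very end of the fingers, on their centre line; the grasp point (between the pads) lies 19 mm behind it; z points along the fingers, y is the direction in which the jaws open and shut (so a half turn about z gives the same grasp; the last joint's range is limited). The gripper opens to 85 mm and grips with 20 to 120 N. Pads are 22 mm wide; open, the fingers measure 114 mm over their backs; the gripper's body (76 mm by 85 mm) begins 54 mm behind the grasp point. The pads swing forward as they close: fully open they stand 13 mm farther back than shut.
Start: joints at [1.085, 0.326, -0.193, 1.052, 0, 1.437], TCP at [189.519, 516.334, 231.281] pointing down, gripper open.
Joint ranges: [-2.65, 2.65], [-0.97, 1.79], [-1.3, 1.35], [-1.93, 2.1], [-1.47, 1.37], [-3.14, 3.14]. Speed limits (rad/s): [2.57, 2.57, 3.14, 3.14, 3.14, 3.14].

INTERFACE

Orientations are given as [roll, pitch, yaw] about the fixed x, y, z axes, in that order (R = Rz(yaw) Ry(pitch) Rx(roll)).
In Python, from bench import bot, solve_ik, imaging gives the robot as it stands. Calls block until the motion is done:
- bot.move_ptp(position, orientation): joint-space move of the TCP to a pose.
- bot.movel(position, rot=None, max_speed=150, threshold=None): straight line of the TCP; rot=None keeps the orientation; max_speed is the mean speed in mm/s. With threshold (N) it stops when the force on the tool has changed by that much, and returns True; else False.
- bot.move_j(angles): joint-space move.
- bot.grip(opening, effort=None): opening from 0.0 (shut) to 1.0 (fully open); effort is the grip in N (None keeps the last); returns when the fingers have stopped.
- bot.dwell(seconds).
- solve_ik(position, orientation): joint angles nearest the present ones, or None.
- bot.get_state(): the state.
- imaging.capture(name): name is "side" or "top"; returns the picture (384x512x3 uint8, blue, green, red); there is no depth.
- imaging.camera_model(name): a dict with "K" (3x3 intrinsics, pixels), "position" and "rotation" of the camera in the world. Camera axes: x right, y up, looking along -z (the intrinsics and any distortion apply to the point x, -y, -z); pixel columns grow to the right and rows downward; lengths in mm; the calibration is good to about 2 mm. A picture is of the moment at which its call begins. camera_model takes no time and is no camera call.
A pose or a line that the arm cannot do raises bot.IKError and nothing moves.
- bot.sign_off(): hands the job in, once; it reports no verdict.
The state is a dict: "t": time; "qpos": joint angles; "joint_velocities": joint speeds; "effort": joint torques, N m; "tcp_pos": TCP position; "orientation": TCP orientation; "contact_force": force on the tool from outside, world axes, zero at the start; "wrist_torque": the same for the moment, N m; "opening": opening from 0.0 (shut) to 1.0 (fully open).
Only numpy, scipy, OpenCV 4.12 (cv2) and the standard library are available. Lean on these libraries where they do the work, as an engineer would, in place of code of your own. Each camera call takes 0.05 s, during which the arm holds its last target.

TASK

Start the gas forge: with a fingertip, lightly press down the blue blower key, then the yellow gas key, then the green spark key, in that order, so that each stays down. Do not press the red stop key, do not shove, tip or pick up the control boxes, and leave the tools and everything else on the bench alone.

Things in the scene. Friction and masses are not known exactly. Their poses are not given: they have to be found in the camera images.
- blower_box: Blower box: loose grey metal control box, 100 x 80 x 45 mm (x, y, z), about 0.8 kg, standing flat on the bench. Origin: centre of its underside, z up. Its round push key stands on its top, 15 mm towards the box's +x from the middle, inside a black rubber-mounted collar 50 mm across and 5 mm high. Beside the key, towards -x: a black fan grille with three aluminium spokes.
- blower_key_top (a point): centre of the top face of the blue blower key, a flat round cap 36 mm across; 72 mm above the bench when up, and it goes down with the key to 62 mm.
- blower_key (a joint): how far the blue blower key is down, in m: 0 up, 0.010 fully down, its stop. Pushed on beyond that, key and collar sink together into the box on a soft rubber mount (from 4 N, 0.8 N more per mm, up to 15 mm) and rise again when let go. It sinks against a steady friction of about 2.5 N, has no spring, and stays where it is left; it counts as switched on from 0.006.
- gas_box: Gas box: loose grey metal control box, 100 x 80 x 45 mm (x, y, z), about 0.8 kg, standing flat on the bench. Origin: centre of its underside, z up. Its round push key stands on its top, 15 mm towards the box's +x from the middle, inside a black rubber-mounted collar 50 mm across and 5 mm high. Beside the key, towards -x: a brass-rimmed white gauge; a short brass nozzle (16 mm across, 11 mm long) sticks out of its +x end.
- gas_key_top (a point): centre of the top face of the yellow gas key, a flat round cap 36 mm across; 72 mm above the bench when up, and it goes down with the key to 62 mm.
- gas_key (a joint): how far the yellow gas key is down, in m: 0 up, 0.010 fully down, its stop. Pushed on beyond that, key and collar sink together into the box on a soft rubber mount (from 4 N, 0.8 N more per mm, up to 15 mm) and rise again when let go. It sinks against a steady friction of about 2.5 N, has no spring, and stays where it is left; it counts as switched on from 0.006.
- spark_box: Spark box: loose grey metal control box, 100 x 80 x 45 mm (x, y, z), about 0.8 kg, standing flat on the bench. Origin: centre of its underside, z up. Its round push key stands on its top, 15 mm towards the box's +x from the middle, inside a black rubber-mounted collar 50 mm across and 5 mm high. Beside the key, towards -x: a white ceramic spark plug lying across it.
- spark_key_top (a point): centre of the top face of the green spark key, a flat round cap 36 mm across; 72 mm above the bench when up, and it goes down with the key to 62 mm.
- spark_key (a joint): how far the green spark key is down, in m: 0 up, 0.010 fully down, its stop. Pushed on beyond that, key and collar sink together into the box on a soft rubber mount (from 4 N, 0.8 N more per mm, up to 15 mm) and rise again when let go. It sinks against a steady friction of about 2.5 N, has no spring, and stays where it is left; it counts as switched on from 0.006.
- stop_box: Stop box: loose grey metal control box, 100 x 80 x 45 mm (x, y, z), about 0.8 kg, standing flat on the bench. Origin: centre of its underside, z up. Its round push key stands on its top, 15 mm towards the box's +x from the middle, inside a black rubber-mounted collar 50 mm across and 5 mm high. Beside the key, towards -x: a flat white plate.
- stop_key_top (a point): centre of the top face of the red stop key, a flat round cap 36 mm across; 72 mm above the bench when up, and it goes down with the key to 62 mm.
- stop_key (a joint): how far the red stop key is down, in m: 0 up, 0.010 fully down, its stop. Pushed on beyond that, key and collar sink together into the box on a soft rubber mount (from 4 N, 0.8 N more per mm, up to 15 mm) and rise again when let go. It must stay up (under 0.002).
- hammer: loose hammer lying on the bench, 260 mm long, wooden handle, dark steel head; origin on its underside, handle towards its -x. A bystander: leave it alone.
- flux_tin: loose small tin with green label, 52 mm across, 55 mm tall, standing; origin under its centre. A bystander: leave it alone.
- brush: loose brush with a pale wooden handle, 200 mm long, lying along its x; origin on its underside. A bystander: leave it alone.
- oil_jar: loose jar with black cap, 60 mm across, 90 mm tall, standing; origin under its centre. A bystander: leave it alone.
- drift: loose steel drift (tapered punch), 32 mm across at its foot, 85 mm tall, standing; origin under its centre. A bystander: leave it alone.
- collar: loose dark steel ring, 60 mm outside, 40 mm inside, 18 mm tall; origin under its centre. A bystander: leave it alone.
- tongs: loose dark steel tongs, 280 mm long, 35 mm wide, 13 mm tall, lying along their x, reins from x = -160 mm, jaws to x = +120 mm; origin on the bench under their middle. A bystander: leave it alone.
Mind the look-alikes: they are no part of the job. Leave any purple look-alike of the gas_box alone.

How it is judged:
By the outcome, as a careful person would: the job done as asked, in the order asked, and still so for the second after the job is handed in, with the robot touching nothing.
It also fails if it takes over 48 s, if anything falls off the work surface, if the arm or the gripper's body presses on something with over 40 N, if the wrist force passes 120 N, or if a joint passes its speed limit or range.

## Working session

There is one attempt and no reset: what is moved stays moved. The work goes in short steps, each a Python script; the robot and the scene stay as the last script left them, time stands still between calls to the robot, and variables do not carry over. Pictures are saved under pics/ and viewed, and the job is handed in when it is done.

```bash
ls; mkdir -p pics
python3 - <<'E'
from bench import bot, imaging
import cv2
for n in("top","side"):
    im=imaging.capture(n); cv2.imwrite(f"pics/{n}0.png",im); cv2.imwrite(f"pics/{n}0b.png",cv2.resize(im,(800,600),interpolation=cv2.INTER_CUBIC))
    print(n,imaging.camera_model(n))
print(bot.get_state())
E
```

```text
pics
top {'K': array([[420.52725687,   0.        , 260.12619793],
       [  0.        , 420.52725687, 196.55806611],
       [  0.        ,   0.        ,   1.        ]]), 'position': array([ 470.38995316,   60.69177551, 1186.70527039]), 'rotation': array([ 1.08281574e-01, -3.58825348e-04, -1.56365015e+00])}
side {'K': array([[471.31561863,   0.        , 258.56666782],
       [  0.        , 471.31561863, 186.71347405],
       [  0.        ,   0.        ,   1.        ]]), 'position': array([ 222.01748466, -644.73908839,  958.08702693]), 'rotation': array([ 0.71506193, -0.01436776, -0.45520949])}
{'t': 0.1, 'qpos': array([ 1.08483017e+00,  3.26872545e-01, -1.93437710e-01,  1.05202387e+00,
        1.39765358e-05,  1.43657459e+00]), 'joint_velocities': array([ 0.00010342, -0.00162191,  0.00262371, -0.00047483,  0.00067043,
        0.0004274 ]), 'effort': array([ 4.39467440e-04, -4.44238150e+01,  2.63038355e+01,  7.89915444e-03,
       -1.25372453e-04,  7.64799466e-06]), 'tcp_pos': array([189.25328697, 515.87606595, 230.59616208]), 'orientation': array([-3.14007056e+00, -2.19637691e-04,  2.78984805e+00]), 'contact_force': array([-0.1355702 ,  0.42027211, -0.10845149]), 'wrist_torque': array([-0.02506044, -0.02653347, -0.03211926]), 'opening': 1.0032903170039849}
```

View pics/top0b.png

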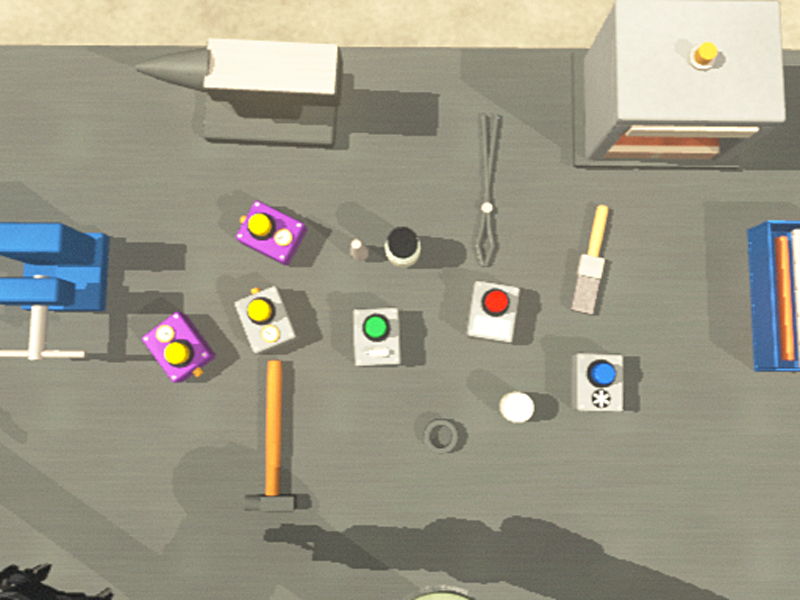

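View pics/side0b.png

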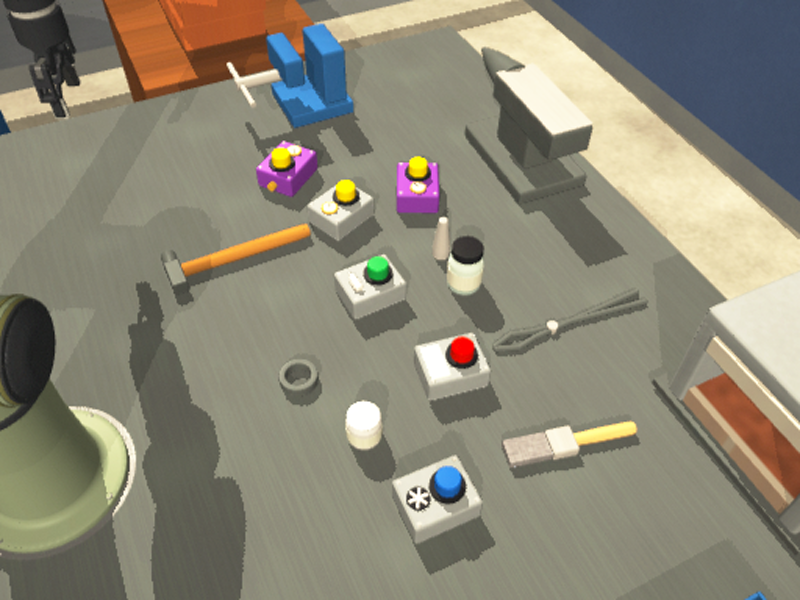

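The top picture (800x600 scale) shows these keys:
- **Blue:** (602,374), next to the fan grille.
- **Green:** (376,327), next to the plug.
- **Red:** (496,301).
- **Yellow candidates:** the grey box (260,310), the purple look-alikes (260,225) and (176,352), and the furnace knob (706,54).

I choose the yellow key on the grey box at (260,310). Next I'll check it in close crops.

Run:
```python
import cv2,numpy as np
T=cv2.imread("pics/top0.png");S=cv2.imread("pics/side0.png")
def c(im,x,y,r=24):
    x,y=int(x*.64),int(y*.64); print(x-r,y-r)
    return cv2.resize(im[y-r:y+r,x-r:x+r],(260,260),interpolation=cv2.INTER_CUBIC)
a=np.hstack([c(T,602,374),c(T,260,310),c(T,376,327)])
b=np.hstack([c(S,448,485),c(S,346,192),c(S,378,270)])
cv2.imwrite("pics/crop.png",np.vstack([a,b]))
```

```text
361 215
142 174
216 185
262 286
197 98
217 148
```

View pics/crop.png

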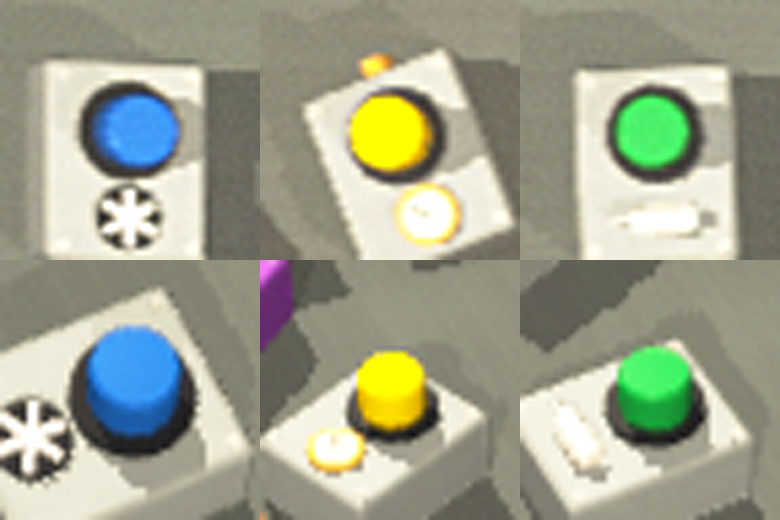

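The crops confirm the choice: blue with fan grille, yellow on the grey box with gauge and brass nozzle, green with the plug. All three keys are up. Next I'll locate the tops.

```bash
cat > h.py <<'E'
import numpy as np
from scipy.spatial.transform import Rotation as R
def ray(cm,u,v):
    K=cm["K"]; d=np.array([(u-K[0,2])/K[0,0],-(v-K[1,2])/K[1,1],-1])
    return np.array(cm["position"]),R.from_euler("xyz",cm["rotation"]).as_matrix()@d
def onz(cm,u,v,z):
    p,d=ray(cm,u,v); return p+d*(z-p[2])/d[2]
def proj(cm,P):
    c=R.from_euler("xyz",cm["rotation"]).as_matrix().T@(np.array(P)-cm["position"]); K=cm["K"]
    return K[0,2]+K[0,0]*c[0]/-c[2],K[1,2]+K[1,1]*-c[1]/-c[2]
E
python3 - <<'E'
from bench import bot,imaging,solve_ik
from h import *
t=imaging.camera_model("top");s=imaging.camera_model("side")
for n,a,b in [("blue",(386.5,238.9),(286.2,304)),("yel",(164.9,198.05),(220.7,118.5)),("grn",(239.9,208.7),(241.4,168.2))]:
    A=onz(t,*a,72);B=onz(s,*b,72);print(n,A.round(1),B.round(1),solve_ik([*A[:2],130],[np.pi,0,0]) )
for n,a in [("red",(496,301)),("jar",(402,240)),("drift",(358,248)),("vise",(105,235)),("anvil",(207,90)),("furn",(610,120))]:
    print(n,onz(t,a[0]*.64,a[1]*.64,72).round())
print(bot.get_state()["t"])
E
```

```text
blue [ 481.6 -273.    72. ] [ 483.  -269.4   72. ] [-0.64899209  0.42059085 -0.32962741  0.82057806  0.          2.49260057]
yel [585.7 314.9  72. ] [587.4 317.7  72. ] [ 3.82393933e-01  6.11667604e-01 -1.39510965e-03  9.57733613e-01
  0.00000000e+00 -2.75919872e+00]
grn [558.7 114.7  72. ] [559.6 116.5  72. ] [ 0.07305163  0.4485743  -0.28387287  0.83834915  0.         -3.06854102]
red [603. -92.  72.]
jar [708.  70.  72.]
drift [693. 145.  72.]
vise [713. 583.  72.]
anvil [976. 417.  72.]
furn [ 926. -295.   72.]
0.1
```

```bash
cat >> h.py <<'E'
def st(bot,l):
    s=bot.get_state(); print(l,round(s["t"],2),s["tcp_pos"].round(1),s["contact_force"].round(2),round(s["opening"],3)); return s
KEY={"blue":(482.3,-271.2),"yel":(586.5,316.3),"grn":(559.2,115.6)}
def over(bot,n,z=170):
    x,y=KEY[n]; bot.move_ptp([x,y,z],[np.pi,0,np.arctan2(y,x)+np.pi-1.2])
E
python3 - <<'E'
from bench import bot,imaging
from h import *
import cv2
bot.grip(0.0,20); over(bot,"blue"); st(bot,"over")
x,y=KEY["blue"]; bot.movel([x,y,90],max_speed=120); st(bot,"90")
for n in("top","side"):
    im=imaging.capture(n); u,v=map(int,proj(imaging.camera_model(n),[x,y,80]))
    cv2.imwrite(f"pics/b_{n}.png",cv2.resize(im[v-50:v+50,u-50:u+50],(600,600),interpolation=cv2.INTER_CUBIC))
E
python3 -c "
import cv2,numpy as np
cv2.imwrite('pics/b.png',np.hstack([cv2.resize(cv2.imread(f'pics/b_{n}.png'),(400,400)) for n in('top','side')]))"
```

```text
over 3.83 [ 482.7 -270.5  170.1] [ 0.   -0.09  0.43] -0.001
90 4.64 [ 482.8 -271.4   90.6] [ 0.09 -0.32  0.53] -0.002
```

View pics/b.png

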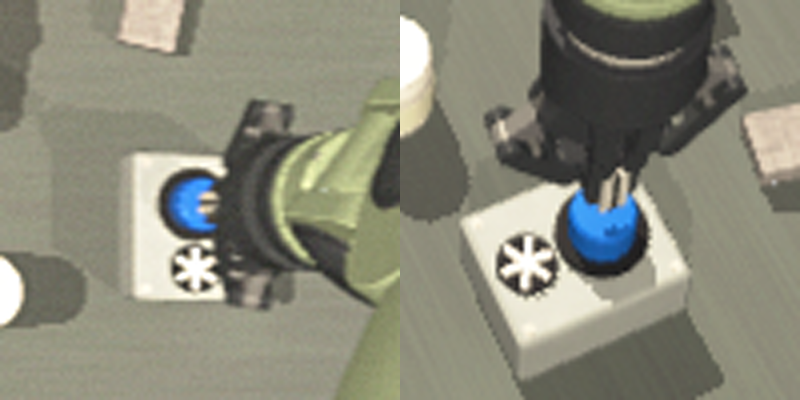

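The shut fingertips, at about (612,205) in the side half, are centred above the blue key, with no contact yet. Next I'll press slowly in steps while watching the force.

```bash
cat >> h.py <<'E'
def press(bot,n,zend=60.5):
    x,y=KEY[n]; bot.movel([x,y,78],max_speed=60); f0=st(bot,"78")["contact_force"][2]
    for z in list(np.arange(74,zend-.1,-2))+[zend]:
        bot.movel([x,y,z],max_speed=25); f=st(bot,"p")["contact_force"][2]-f0
        if f>7: print("force stop");break
    bot.movel([x,y,90],max_speed=80); bot.movel([x,y,150],max_speed=150); st(bot,"up")
E
python3 - <<'E'
from bench import bot,imaging
from h import *
press(bot,"blue")
E
```

```text
78 5.09 [ 481.8 -270.9   77.4] [ 0.22  0.35 -0.59] 0.0
p 5.4 [ 482.2 -271.2   73.9] [-0.35 -0.7  -0.11] -0.003
p 5.65 [ 482.3 -271.2   72. ] [0.66 0.05 0.92] 0.001
p 5.9 [ 482.2 -271.2   69.9] [-0.84  0.39 -0.04] 0.0
p 6.15 [ 482.3 -271.2   67.8] [-0.12  0.33 -0.51] -0.004
p 6.4 [ 482.3 -271.2   65.8] [ 0.35 -0.08 -1.  ] 0.001
p 6.65 [ 482.3 -271.2   63.8] [-0.43 -0.8  -0.08] -0.003
p 6.9 [ 482.3 -271.2   62.1] [ 0.58 -0.03  2.15] -0.003
p 7.15 [ 482.4 -271.3   60.7] [-1.14 -0.16  5.1 ] -0.001
up 8.22 [ 482.  -271.   149.3] [ 0.18 -1.01 -0.71] 0.004
```

The force rose to about 5 N at 60.7 mm, which fits the key being at its stop. I'll move over to yellow and look at both boxes.

Run:
```python
from bench import bot,imaging
from h import *
import cv2
over(bot,"yel",170); x,y=KEY["yel"]; bot.movel([x,y,90],max_speed=120); st(bot,"90")
rows=[]
for n in("top","side"):
    im=imaging.capture(n); r=[]
    for k in("blue","yel"):
        u,v=map(int,proj(imaging.camera_model(n),[*KEY[k],75])); r.append(cv2.resize(im[v-32:v+32,u-32:u+32],(300,300),interpolation=cv2.INTER_CUBIC))
    rows.append(np.hstack(r))
cv2.imwrite("pics/y.png",np.vstack(rows))
```

```text
90 11.18 [587.1 316.4  90.7] [-0.72 -0.19  0.33] 0.0
```

View pics/y.png

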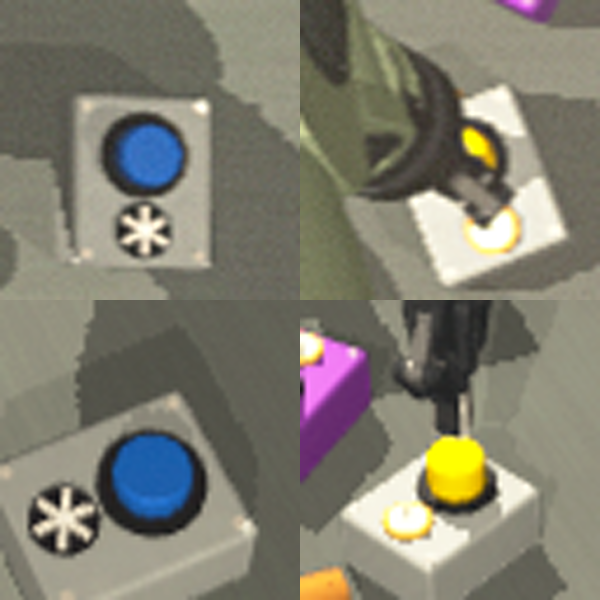

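Blue is clearly down: the cap stands short and the box hasn't moved. The fingertip (455,435) is centred over the yellow key in the side crop. Next I'll press yellow, then go to green.

Run:
```python
from bench import bot,imaging
from h import *
import cv2
press(bot,"yel")
over(bot,"grn",170); x,y=KEY["grn"]; bot.movel([x,y,90],max_speed=120); st(bot,"90")
rows=[]
for n in("top","side"):
    im=imaging.capture(n); r=[]
    for k in("yel","grn"):
        u,v=map(int,proj(imaging.camera_model(n),[*KEY[k],75])); r.append(cv2.resize(im[v-32:v+32,u-32:u+32],(300,300),interpolation=cv2.INTER_CUBIC))
    rows.append(np.hstack(r))
cv2.imwrite("pics/g.png",np.vstack(rows))
```

```text
78 11.62 [585.9 316.1  77.3] [ 0.03 -0.12  0.33] -0.002
p 11.93 [586.4 316.2  73.8] [0.29 0.33 0.34] -0.0
p 12.18 [586.5 316.3  72. ] [-0.1   0.72  0.22] 0.001
p 12.43 [586.5 316.3  69.9] [ 0.27 -0.22 -0.26] -0.004
p 12.68 [586.5 316.3  67.8] [0.07 0.65 0.53] -0.001
p 12.93 [586.4 316.3  65.8] [0.18 0.07 0.19] -0.002
p 13.18 [586.4 316.3  63.7] [0.48 0.1  0.81] -0.001
p 13.43 [586.5 316.3  62.1] [-0.22  0.68  2.13] 0.002
p 13.68 [586.6 316.3  60.8] [-1.21 -0.53  5.14] 0.001
up 14.75 [586.2 316.2 149.3] [ 0.63 -0.39 -1.56] -0.002
90 16.39 [559.7 116.1  90.4] [ 0.03 -0.09 -0.2 ] -0.0
```

View pics/g.png

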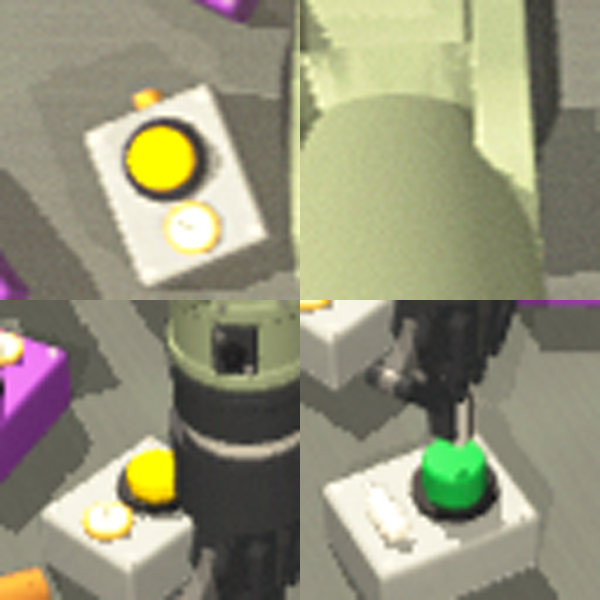

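Yellow is down with the same force profile as blue. The fingertip is over green at (457,440) in the side crop. Next I'll press green, back off and look at everything.

Run:
```python
from bench import bot,imaging
from h import *
import cv2
press(bot,"grn")
bot.movel([559.2,115.6,230],max_speed=150)
bot.move_j([1.085,0.326,-0.193,1.052,0,1.437]); st(bot,"home")
rows=[]
for n in("top","side"):
    im=imaging.capture(n); cv2.imwrite(f"pics/f{n}.png",im);r=[]
    for k in("blue","yel","grn","red"):
        P={**KEY,"red":(603,-92)}[k]
        u,v=map(int,proj(imaging.camera_model(n),[*P,70])); r.append(cv2.resize(im[v-24:v+24,u-24:u+24],(200,200),interpolation=cv2.INTER_CUBIC))
    rows.append(np.hstack(r))
cv2.imwrite("pics/f.png",np.vstack(rows))
a=[cv2.imread(f"pics/f{n}.png") for n in("top","side")]; b=[cv2.imread(f"pics/{n}0.png") for n in("top","side")]
cv2.imwrite("pics/diff.png",cv2.resize(np.hstack([cv2.absdiff(x,y) for x,y in zip(a,b)])*2,(800,300)))
```

```text
78 16.84 [558.7 115.5  77.5] [ 0.31  0.06 -0.59] -0.003
p 17.15 [559.1 115.6  73.8] [-0.4  -0.46  0.66] -0.002
p 17.4 [559.2 115.6  72. ] [-0.26  0.51 -0.92] -0.001
p 17.65 [559.1 115.6  69.9] [-0.02 -0.13  0.15] 0.0
p 17.9 [559.1 115.6  67.8] [-0.49  0.19 -0.41] -0.005
p 18.15 [559.1 115.6  65.8] [0.78 0.67 0.61] -0.0
p 18.4 [559.2 115.6  63.8] [ 0.08  0.17 -0.79] 0.0
p 18.65 [559.2 115.6  62.1] [-1.13 -0.11  1.92] -0.004
p 18.9 [559.3 115.6  60.7] [-0.53 -0.08  4.34] -0.002
up 19.97 [558.8 115.6 149.3] [ 0.52  0.2  -0.15] -0.004
home 22.62 [190.2 515.9 231.2] [ 0.03 -0.47 -0.32] -0.003
```

View pics/f.png

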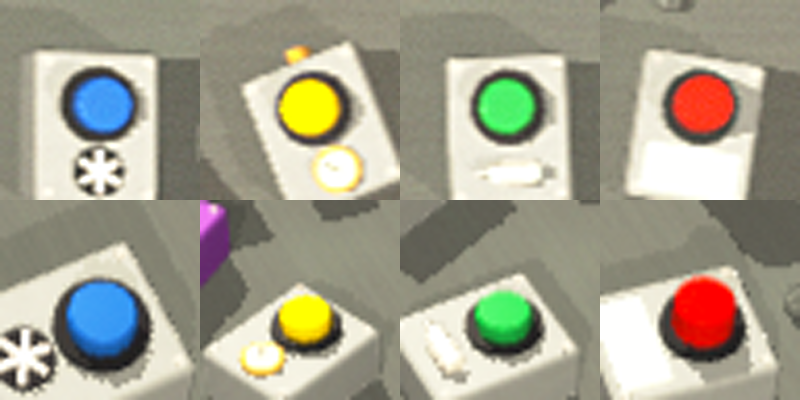

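View pics/diff.png

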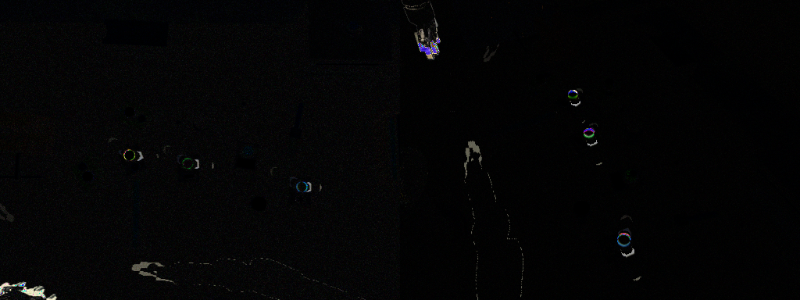

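The final pictures show blue, yellow and green down and red up. In the before/after difference, only the three keys, their shadows and the arm (with its shadow) have changed.

```bash
python3 -c "
from bench import bot
bot.sign_off()"
```

```text
the job is handed in; nothing more can be done
```

I pressed the blue blower key, then the yellow gas key on the grey box, then the green spark key, using the shut fingertips. I then moved the arm clear and handed the job in at about 22.7 s.

- **Forces:** each key met only light resistance, about 2 N near 62 mm and 4–5 N at about 60.7 mm, which fits it reaching its stop.
- **Final pictures:** all three keys stand down and the red stop key is still up. Comparing before and after, the boxes, purple look-alikes and tools did not visibly move.
- **Disagreement:** the two cameras placed the keys 2–4 mm apart, so I used the average. No check failed, but sign-off gives no verdict.

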